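# Pin a lift-off hinge and hold the door side in line

### The job

Try out the lift-off hinge: take the loose hinge pin out of its drilled stand and push it fully home, upright, in the bore of the knuckle on the fixed jamb block. Then pick up the wooden door part, thread the bore of its knuckle down over the standing pin until the two knuckles meet, with the door part upright and its front face parallel to the front of the jamb block (hinge opened flat), and finish while still gripping it in that position; do not let go. Leave the sanding block, screwdriver, screw cup and tape where they are.

Things in the scene. Friction and masses are not known exactly. Their poses are not given: they have to be found in the camera images.
- jamb: Fixed hinge fixture: brown wooden block on a 12 mm plywood foot, steel leaf in its front (-x) face, vertical steel knuckle (22 mm across, bore 11 mm) at its side. Origin: on the bore's axis at bench level; z up, +y from knuckle to block. Block y 17 to 87, x -1.5 to 28.5 mm, top z 75; foot y 17 to 107, x -41.5 to 68.5. Knuckle z 30 to 75 mm. The door part belongs on the -y side.
- jamb_mouth (a point): centre of the open upper mouth of the jamb knuckle's bore, 75 mm above the bench; the bore is 30 mm deep
- jamb_floor (a point): centre of the closed bottom of the jamb bore, 45 mm above the bench; the pin's foot stands here when home, and the pin then stands 40 mm proud of the knuckle
- door_part: Loose pale wooden block 30 (x) x 60 (y) x 120 (z) mm, 0.25 kg, standing upright; steel leaf flush in its front (-x) face, vertical knuckle (22 mm across, bore 11 mm right through, z 63 to 108 mm) at its +y side, bore axis at x -13.5, y +45 mm. Origin: underside centre. Grip across x near the top. On the hinge, opened flat, its axes are parallel to the jamb's, underside 12 mm above the bench.
- door_mouth (a point): centre of the lower mouth of the door part's bore (63 mm above the door part's underside); it lies on jamb_mouth when the knuckles meet
- hinge_pin: The loose steel hinge pin, 9 mm thick, 70 mm long, both ends tapered over 7 mm, 35 g, at the start standing in the drilled stand with 45 mm proud of it. Origin: centre of its lower end; z along the pin, up.
- pin_stand: Small dark wooden block 55 x 55 x 35 mm, fixed to the bench, with one vertical hole 25 mm deep in its middle that holds the pin. Origin: centre of its underside.
- sanding_block: bystander: wooden sanding block 46 x 70 x 24 mm, origin at the centre of its underside
- screwdriver: bystander: red-handled screwdriver lying flat, 197 mm long (y), 24 mm high, origin at the centre of its underside
- screw_cup: bystander: white plastic cup of screws, 86 mm across, 45 mm high, origin at the centre of its underside
- masking_tape: bystander: roll of masking tape lying flat, 104 mm across, 25 mm high, origin at the centre of its underside
Things that resemble listed ones, but are neither listed nor needed, are in the scene too. What is shaped like the door_part but orange or purple is not meant.

How it is judged:
By the outcome, as a careful person would: the job done as asked, in the order asked, and still so for the second after the job is handed in, while the arm keeps its last pose, push and grip.
It also fails if it takes over 62 s, if anything falls off the work surface, if the arm or the gripper's body presses on something with over 40 N, if the wrist force passes 120 N, or if a joint passes its speed limit or range.

### The arm

A 6-joint arm with a two-finger parallel gripper is mounted at the origin on a cart in front of the work surface, level with it; the furniture and walls round the work are solid. World frame = base frame: x ahead of the robot, y to its left, z up, the work surface at z = 0. Lengths are in mm, angles in rad, forces in N, time in s.
With the tool pointing down it reaches from about 425 to 950 mm from the base axis. Payload 3.5 kg.
Tool frame: the origin (TCP) lies between the finger pads; the fingertips stand 19 mm ahead of it and the grasp point (between the pads) is the TCP; z points along the fingers, y is the line along which they close (so a half turn about z gives the same grasp; the last joint's range is limited). The gripper opens to 85 mm and grips with 20 to 120 N. Pads are 22 mm wide; open, the fingers measure 114 mm over their backs; the gripper's body (76 mm by 85 mm) begins 54 mm behind the grasp point. The pads swing forward as they close: fully open they stand 13 mm farther back than shut.
Start: joints at [0.967, 0.286, 1.577, -0, 1.279, -0.15], TCP at [295.872, 606.684, 250.325] pointing down, gripper open.
Joint ranges: [-2.77, 2.77], [-0.9, 2.22], [0.21, 2.48], [-1.53, 4.67], [0.24, 2.81], [-2.84, 2.84]. Speed limits (rad/s): [2.79, 2.79, 3.14, 3.14, 3.14, 3.14].

### API

Orientations are given as [roll, pitch, yaw] about the fixed x, y, z axes, in that order (R = Rz(yaw) Ry(pitch) Rx(roll)).
In Python, from workcell import * gives the robot as it stands.
- The arm moves only by the tool drive_tool, never from a script. Its arguments are lists of equal length, an entry for each row: "offset": the shift along the tool's x, y, z in m, a list of three; "spin": the turn about the tool's z in degrees; "grip": the finger opening in m, from 0 to 0.0854. In form: {"offset": [[tx, ty, tz], ...], "spin": [spin, ...], "grip": [grip, ...]}. A call has exactly 10 rows; each row is the pose to reach, as a shift and turn from the pose commanded when the call began, along the tool's axes at that moment; what a row does not reach only later rows make up. A row lasts 1/12 s, in which the tool goes at most 41.7 mm and 7.16 degrees, less where a joint would pass 70% of its speed; a pose out of reach is approached as far as the arm can. A call with a gripper value outside its range is refused whole. The fingers move at their own pace and stop on an object; "grip_force" is the grip in N (left out, the last holds). Time passes only in rows, so rows that repeat a pose let the fingers close, or fill a call up. It gives the time, the measured TCP pose, the force, the opening and the grip force at its end, in the units of the state.
- state(): the state, without advancing time (a new reading comes with each control period).
- read_camera(name): name is "side" or "top" or "wrist"; returns a dict with "color" (400x640x3 uint8, red, green, blue), "vfov" (degrees; the focal length in pixels is half the picture's height over the tangent of half this angle, whatever the lens; pixels are square), "cx", "cy" (the principal point, pixels), "R" (3x3) and "t" (3): a world point X has camera coordinates R X + t. Camera axes: x right, y down, z forward; pixel columns grow to the right and rows downward; lengths in mm; the calibration is good to about 2 mm. A picture is of the moment at which its call begins. There is no depth.
- finish_job(): hands the job in; it is judged then, once.
Trained networks look in the newest picture that a camera, given by its name, has taken for a name from the list of things; names that differ only in an ending like _2 or _b are one class to them, and where a whole thing is asked for, a point or a joint stands for the part that bears it (a point fixed in the world has none). Each returns a list of dicts, best first, with "score" (0 to 1); they miss things now and then, are a little off and sometimes report something else, mostly with a low value. They report only what shows in the picture. A call takes as long as a camera call. They do not tell look-alikes from the thing itself.
- boxes_of(camera, label): "pixel" ([row, column] in pixels, amid what is visible of it).
- cut_out(camera, label): "pixels" (400x640 bool, what is visible of it) and "pixel" ([row, column] in pixels, amid what is visible of it).
The state is a dict: "t": time; "joint_pos": joint angles; "joint_velocities": joint speeds; "joint_torque": joint torques, N m; "tcp_pos": TCP position; "orientation": TCP orientation; "ft_force": force on the tool from outside, world axes, zero at the start; "ft_torque": the same for the moment, N m; "width": finger opening in mm; "finger_force": force on a finger pad.
Only numpy, scipy, OpenCV 4.12 (cv2) and the standard library are available. Lean on these libraries where they do the work, as an engineer would, in place of code of your own. Each camera call takes 0.05 s, during which the arm holds its last target. There are 200 camera calls.

## Working session

There is one attempt and no reset: what is moved stays moved. The work goes in short steps, Python scripts to look and compute and a tool call to move; the robot and the scene stay as the last step left them, time stands still between calls to the robot, and variables do not carry over. Pictures are saved under pics/ and viewed, at most 10 in all, crops included, and the job is handed in when it is done.

Besides the shell and the picture viewer there is one more tool, called after ">>>" by a JSON object that holds its "fn" and its "kwargs". drive_tool: Moves the arm, as the interface text tells. Its arguments: {"type":"object","properties":{"offset":{"type":"array"},"spin":{"type":"array"},"grip":{"type":"array"},"grip_force":{"type":"number"}},"required":["offset","spin","grip"]}

```bash
mkdir -p pics; cat > h.py <<'E'
from workcell import *
import numpy as np, cv2
from scipy.spatial.transform import Rotation as Ro
def f_of(c): return 200/np.tan(np.radians(c["vfov"])/2)
def ray(c,p):
    f=f_of(c); d=np.array([(p[1]-c["cx"])/f,(p[0]-c["cy"])/f,1.]); R=np.array(c["R"]);t=np.array(c["t"])
    return -R.T@t, R.T@d
def atz(c,p,z):
    o,d=ray(c,p); return o+d*(z-o[2])/d[2]
def proj(c,X):
    q=np.array(c["R"])@np.array(X,float)+np.array(c["t"]); f=f_of(c)
    return np.array([c["cy"]+f*q[1]/q[2], c["cx"]+f*q[0]/q[2]])
def tri(cs,ps):
    A=np.zeros((3,3));b=np.zeros(3)
    for c,p in zip(cs,ps):
        o,d=ray(c,p); d/=np.linalg.norm(d); M=np.eye(3)-np.outer(d,d); A+=M;b+=M@o
    return np.linalg.solve(A,b)
def save(c,n,box=None,s=1):
    im=c["color"][:,:,::-1]
    if box: im=im[box[0]:box[1],box[2]:box[3]]
    cv2.imwrite("pics/"+n,cv2.resize(im,None,fx=s,fy=s,interpolation=cv2.INTER_CUBIC))
E
python3 - <<'E'
from h import *
s=state();print(s["t"],s["tcp_pos"],s["orientation"],s["ft_force"])
for n in ("top","side"):
    c=read_camera(n); save(c,n+"0.png",None,1.25)
    print(n,f_of(c),-np.array(c["R"]).T@c["t"])
    for l in ("jamb","door_part","hinge_pin","pin_stand","jamb_mouth","door_mouth"):
        print(n,l,[(np.round(b["pixel"]),round(b["score"],2),np.round(atz(c,b["pixel"],60))) for b in boxes_of(n,l)])
E
```

```text
0.0 [295.54254415 606.18025831 248.93353587] [-3.13925090e+00 -3.49661938e-04  2.68779577e+00] [-0.0029739  -0.69111728  0.22274916]
top 364.76542164902946 [ 290.55161097  -25.06902899 1173.56844434]
top jamb [(array([224., 295.]), 0.57, array([498.,  83.,  60.]))]
top door_part [(array([228., 393.]), 0.89, array([ 502., -221.,   60.])), (array([202., 426.]), 0.79, array([ 588., -325.,   60.])), (array([239., 438.]), 0.65, array([ 472., -359.,   60.]))]
top hinge_pin []
top pin_stand [(array([222., 233.]), 0.92, array([496., 275.,  60.]))]
top jamb_mouth [(array([224., 298.]), 0.59, array([499.,  74.,  60.]))]
top door_mouth [(array([240., 440.]), 0.88, array([ 470., -365.,   60.])), (array([231., 392.]), 0.81, array([ 492., -219.,   60.])), (array([205., 425.]), 0.79, array([ 579., -322.,   60.]))]
side 373.7956767277241 [ 461.98473074 -696.73405431  622.96444774]
side jamb [(array([203., 294.]), 0.94, array([505.,  32.,  60.])), (array([176., 346.]), 0.49, array([656., 137.,  60.]))]
side door_part [(array([314., 361.]), 0.94, array([ 598., -304.,   60.])), (array([277., 302.]), 0.77, array([ 502., -206.,   60.])), (array([343., 288.]), 0.69, array([ 464., -345.,   60.])), (array([150., 288.]), 0.26, array([509., 291.,  60.]))]
side hinge_pin [(array([152., 289.]), 0.6, array([510., 283.,  60.]))]
side pin_stand [(array([164., 291.]), 0.69, array([512., 213.,  60.]))]
side jamb_mouth [(array([203., 294.]), 0.87, array([506.,  31.,  60.]))]
side door_mouth [(array([314., 362.]), 0.92, array([ 598., -304.,   60.])), (array([345., 288.]), 0.78, array([ 464., -348.,   60.])), (array([278., 300.]), 0.69, array([ 497., -209.,   60.])), (array([228., 239.]), 0.62, array([375., -46.,  60.]))]
```

View pics/top0.png

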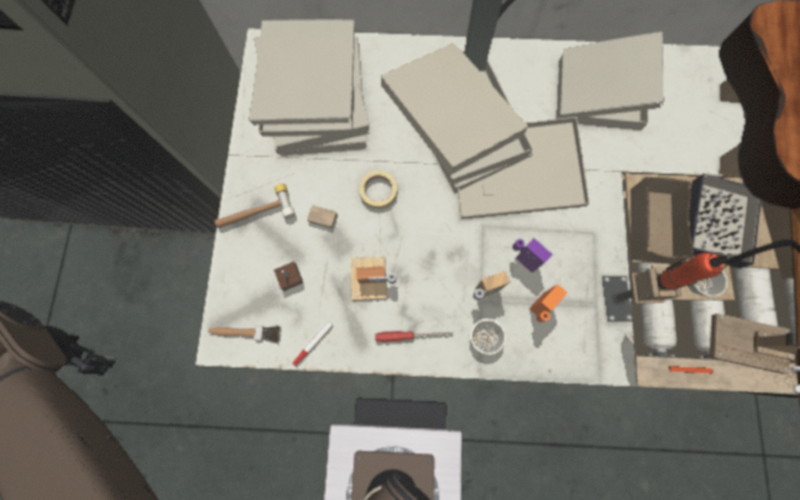

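View pics/side0.png

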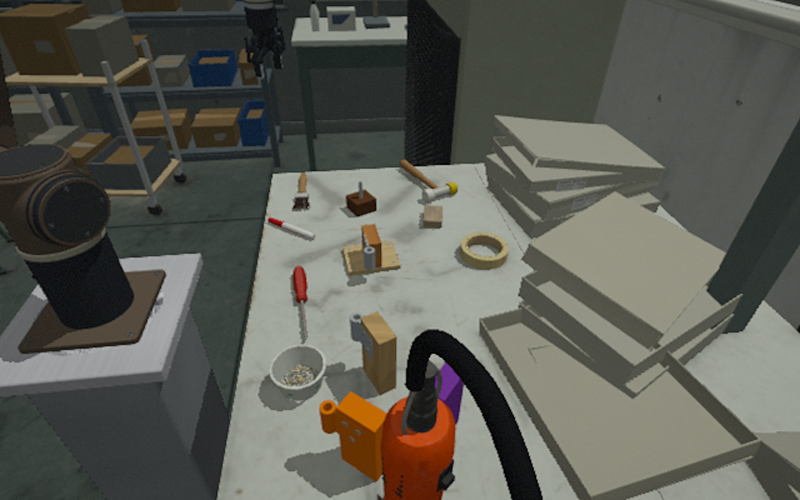

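Top picture (×1.25): the pin stand is at (288,277), the jamb at (372,278), the pale door part at (493,283), the orange one at (548,302) and the purple one at (533,253). I'll confirm the pale one and the stand in one crop.

```bash
cat >> h.py <<'E'
def go(target,yaw=None,s=None):
    """offset(m) in tool axes, spin deg from measured pose to world target"""
    s=s or state(); R=Ro.from_euler("xyz",s["orientation"]).as_matrix()
    o=R.T@(np.array(target)-s["tcp_pos"])/1000
    sp=0
    if yaw is not None:
        cur=np.arctan2(R[1,1],R[0,1]) # heading of closing axis
        d=(yaw-cur+np.pi/2)%np.pi-np.pi/2; sp=-np.degrees(d)
    print("offset",np.round(o,4),"spin",round(sp,1))
E
python3 - <<'E'
from h import *
ct=read_camera("top"); cs=read_camera("side")
a=ct["color"][170:290,200:460,::-1]; 
im=cv2.resize(a,None,fx=3,fy=3,interpolation=cv2.INTER_CUBIC); cv2.imwrite("pics/crop1.png",im)
P=cut_out("side","hinge_pin"); 
for p in P:
    m=np.argwhere(p["pixels"]); print(p["score"],m.min(0),m.max(0),len(m))
for l in("pin_stand","hinge_pin"): print(l,[(b["pixel"],b["score"]) for b in boxes_of("top",l)])
print("pin on stand",atz(ct,(222,230),35), "door",atz(ct,(226,394),120),"jamb mouth",atz(ct,(223,313),75))
go([490,290,260],None)
E
```

```text
0.37 [213 234] [270 245] 333
pin_stand [([220.2, 231.4], 0.91)]
hinge_pin [([172.9, 258.9], 0.44), ([265.4, 316.6], 0.38)]
pin on stand [500.27823248 291.9147801   35.        ] door [ 495.11680823 -213.5181061   120.        ] jamb mouth [501.64624927  26.16627749  75.        ]
offset [-0.3133 -0.1995 -0.0096] spin 0
```

View pics/crop1.png

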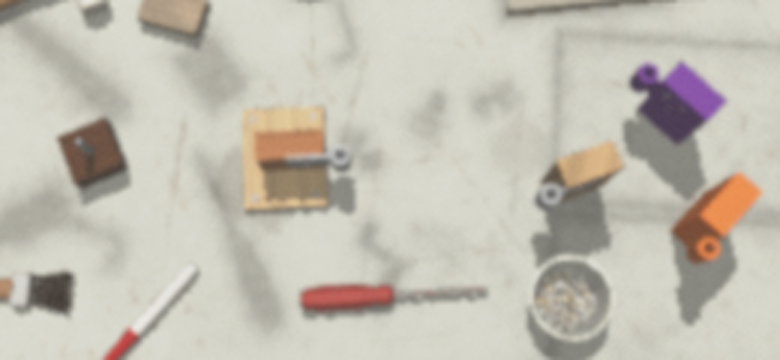

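Crop (×3, origin row 170, col 200): pin tip at (80,143), jamb knuckle ring at (340,156), pale door part at (590,165) with its ring at (551,193). The orange (715,220) and purple (680,100) parts are look-alikes, so the pale wooden one is the one meant. I'll go above the pin first.

>>> {"fn": "drive_tool", "kwargs": {"offset": [[-0.031, -0.02, 0], [-0.063, -0.04, 0], [-0.094, -0.06, 0], [-0.125, -0.08, 0], [-0.157, -0.1, 0], [-0.188, -0.12, 0], [-0.22, -0.14, 0], [-0.251, -0.16, 0], [-0.283, -0.18, 0], [-0.314, -0.2, 0]], "spin": [0, 0, 0, 0, 0, 0, 0, 0, 0, 0], "grip": [0.085, 0.085, 0.085, 0.085, 0.085, 0.085, 0.085, 0.085, 0.085, 0.085]}}

```text
t: 1.78
tcp_pos: [491.2, 287.6, 250.6]
orientation: [3.141, 0.001, 2.688]
ft_force: [-1.5, 0.7, 0.4]
width: 84.5
finger_force: 0.0
```

```bash
python3 - <<'E'
from h import *
c=read_camera("wrist"); save(c,"w1.png",None,1.0); s=state(); print(s["t"],s["tcp_pos"],s["orientation"])
print(f_of(c),-np.array(c["R"]).T@c["t"],np.array(c["R"]))
for l in("pin_stand","hinge_pin"):
  for p in cut_out("wrist",l):
    m=np.argwhere(p["pixels"]); print(l,p["score"],p["pixel"],m.min(0),m.max(0),len(m))
print("pred tip",proj(c,atz(read_camera("top"),(217.7,226.7),80)),atz(read_camera("top"),(217.7,226.7),80))
E
```

```text
1.8333 [494.49466233 282.71487984 250.67175059] [-3.13941636  0.00469633  2.68341901]
279.09991313753767 [414.5317125  324.08766943 374.5822475 ] [[ 4.38188918e-01  8.98882455e-01  8.96996090e-04]
 [ 8.49380035e-01 -4.14383562e-01  3.26863609e-01]
 [ 2.94183663e-01 -1.42466120e-01 -9.45071096e-01]]
pin_stand 0.77 [174.3, 329.8] [145 303] [206 362] 2063
hinge_pin 0.57 [182.5, 329.6] [175 329] [189 336] 107
pred tip [188.86725152 329.22687432] [504.87199209 290.98161704  80.        ]
```

View pics/w1.png

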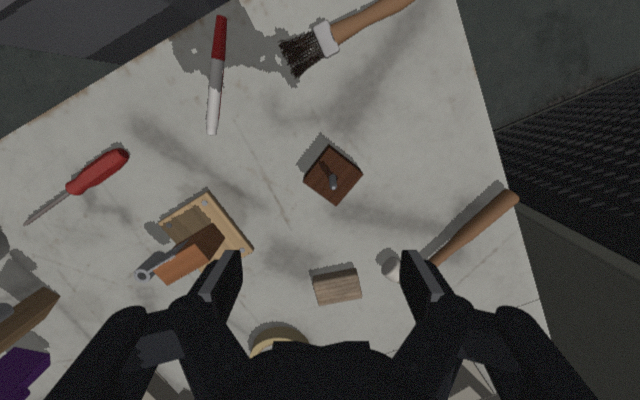

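The wrist view shows the stand at (332,175) with the pin tip near (334,184). The jamb block is at (190,250), with its knuckle ring at about (145,273).

```bash
python3 - <<'E'
from h import *
c=read_camera("wrist"); s=state(); print(s["tcp_pos"],s["orientation"])
save(c,"w2.png",(135,295,120,380),3)
P=cut_out("wrist","pin_stand")[0]["pixels"].astype(np.uint8)
print(cv2.minAreaRect(np.argwhere(P>0).astype(np.float32)))
for p in cut_out("wrist","hinge_pin"):
    m=np.argwhere(p["pixels"]); print(p["score"],cv2.minAreaRect(m.astype(np.float32)))
print("tip",atz(c,(183.5,333.5),80)); 
ct=read_camera("top"); print("stand centre top",atz(ct,(222,230.5),35))
print("mouth",atz(c,(273,145),75),atz(ct,(222,313.3),75),[ (b["pixel"],b["score"]) for b in boxes_of("wrist","jamb_mouth")])
E
```

```text
[489.9353207  290.02659514 250.35244697] [ 3.14132769e+00 -4.16507498e-04  2.68852604e+00]
((177.703857421875, 331.43609619140625), (47.64992904663086, 45.848419189453125), 54.162349700927734)
tip [500.17051238 299.82112573  80.        ]
stand centre top [500.35227908 290.32485222  35.        ]
mouth [503.95525372  36.64853163  75.        ] [504.8027866  25.4200024  75.       ] [([243.6, 195.5], 0.93)]
```

View pics/w2.png

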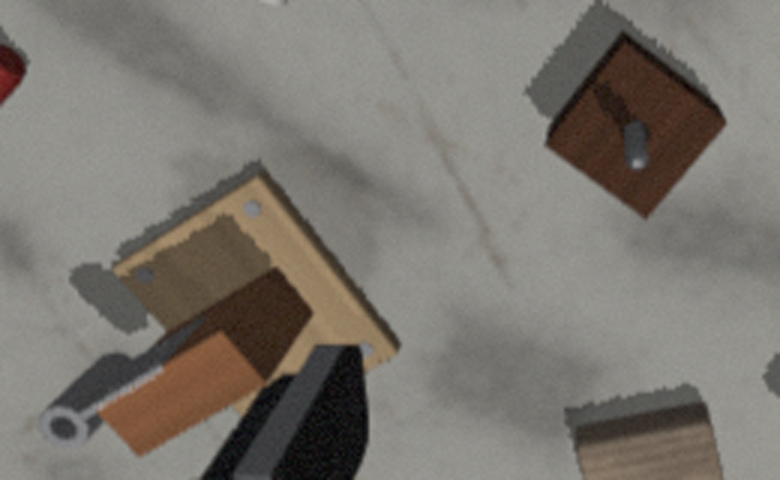

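The enlarged crop (×3) shows the pin's top end at (638,155), the stand's top centre at (636,129) and the jamb ring at (66,424).

```bash
python3 - <<'E'
from h import *
c=read_camera("wrist"); s=state(); print(s["tcp_pos"])
P=lambda x,y:(135+(y-1)/3,120+(x-1)/3)
print("tip",atz(c,P(638,155),80),"stand",atz(c,P(636,129),35),"mouth",atz(c,P(66,424),75))
# jamb yaw: foot edge corners (113,268)-(262,163) left.. and (262,163)-(400,348), z=12
a,b,d=[atz(c,P(*q),12) for q in((113,268),(262,163),(400,348))]; print(a,b,d,np.linalg.norm(a-b),np.linalg.norm(b-d),np.degrees(np.arctan2(*(b-a)[1::-1])))
# cams agree?
ct=read_camera("top");cs=read_camera("side")
for n,X in(("pin",atz(c,P(638,155),80)),("mouth",atz(c,P(66,424),75))): print(n,proj(ct,X),proj(cs,X))
for p in cut_out("side","hinge_pin")+cut_out("top","hinge_pin"):
    m=np.argwhere(p["pixels"]); print(p["score"],p["pixel"],m.min(0),m.max(0))
E
```

```text
[489.7977079  290.28266123 250.29315451]
tip [501.99241359 298.17361951  80.        ] stand [504.85071961 297.89940055  35.        ] mouth [505.87160957  30.96759956  75.        ]
[464.60795391  43.26863144  12.        ] [451.35277068 136.10650013  12.        ] [561.54338516 144.00635747  12.        ] 93.77936737113207 110.4734323988961 98.12564514684921
pin [218.51332107 224.25715556] [143.65029633 285.66441506]
mouth [221.5752807  311.51319768] [198.26735301 294.23743149]
```

```bash
python3 - <<'E'
from h import *
go([503,298,115])
E
```

```text
offset [-0.0079  0.0131  0.1353] spin 0
```

>>> {"fn": "drive_tool", "kwargs": {"offset": [[-0.004, 0.005, 0.03], [-0.008, 0.01, 0.06], [-0.008, 0.013, 0.09], [-0.008, 0.013, 0.115], [-0.008, 0.013, 0.135], [-0.008, 0.013, 0.135], [-0.008, 0.013, 0.135], [-0.008, 0.013, 0.135], [-0.008, 0.013, 0.135], [-0.008, 0.013, 0.135]], "spin": [0, 0, 0, 0, 0, 0, 0, 0, 0, 0], "grip": [0.085, 0.085, 0.085, 0.085, 0.085, 0.085, 0.085, 0.085, 0.085, 0.085]}}

```text
t: 3.37
tcp_pos: [504.6, 298.0, 117.6]
orientation: [3.139, 0.003, 2.688]
ft_force: [-0.3, 0.0, 0.1]
width: 84.8
finger_force: 0.0
```

```bash
python3 - <<'E'
from h import *
c=read_camera("wrist"); s=state(); print(s["t"],s["tcp_pos"],proj(c,s["tcp_pos"]),proj(c,[503,298,80]))
save(c,"w3.png",(100,400,160,480),2)
for p in cut_out("wrist","hinge_pin"):
    m=np.argwhere(p["pixels"]); print(p["score"],p["pixel"],m.min(0),m.max(0))
E
```

```text
3.4167 [504.33735274 297.85255767 117.27104165] [270.05116297 321.56271149] [234.49536183 320.49021759]
0.7 [290.5, 106.5] [227   7] [377 191]
0.64 [223.9, 318.1] [208 312] [241 325]
```

View pics/w3.png

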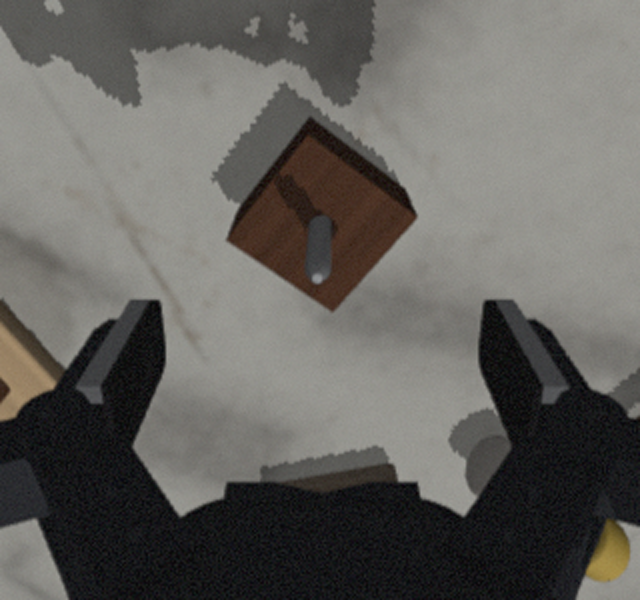

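The pin's top end is at crop (318,278), nearly under the TCP. Its foot on the stand is at (320,224).

```bash
python3 - <<'E'
from h import *
c=read_camera("wrist"); s=state(); print(s["tcp_pos"])
t=atz(c,(238.5,318.7),80);b=atz(c,(211.5,319.5),35); print(t,b); go([*((t+b)/2)[:2],68])
E
```

```text
[503.87208996 297.69158612 116.54227227]
[504.27033121 295.65199207  80.        ] [504.45947992 296.0622123   35.        ]
offset [-0.0012 -0.0015  0.0485] spin 0
```

>>> {"fn": "drive_tool", "kwargs": {"offset": [[-0.001, -0.0015, 0.016], [-0.001, -0.0015, 0.032], [-0.001, -0.0015, 0.047], [-0.001, -0.0015, 0.047], [-0.001, -0.0015, 0.047], [-0.001, -0.0015, 0.047], [-0.001, -0.0015, 0.047], [-0.001, -0.0015, 0.047], [-0.001, -0.0015, 0.047], [-0.001, -0.0015, 0.047]], "spin": [0, 0, 0, 0, 0, 0, 0, 0, 0, 0], "grip": [0.085, 0.085, 0.05, 0.02, 0, 0, 0, 0, 0, 0], "grip_force": 50}}

```text
t: 4.35
tcp_pos: [504.7, 296.3, 69.7]
orientation: [3.139, 0.002, 2.688]
ft_force: [0.9, 1.4, 0.8]
width: 6.8
finger_force: 48.8
```

```bash
python3 - <<'E'
from h import *
s=state(); print({k:np.round(s[k],3) for k in("t","tcp_pos","orientation","ft_force","width","finger_force")}); go([505,160,175]); go([s["tcp_pos"][0],s["tcp_pos"][1],150])
E
```

```text
{'t': np.float64(4.35), 'tcp_pos': array([504.658, 296.334,  69.655]), 'orientation': array([3.139e+00, 2.000e-03, 2.688e+00]), 'ft_force': array([0.943, 1.351, 0.796]), 'width': np.float64(6.767), 'finger_force': np.float64(48.771)}
offset [-0.0603 -0.1221 -0.1056] spin 0
offset [-0.0002  0.0002 -0.0803] spin 0
```

>>> {"fn": "drive_tool", "kwargs": {"offset": [[0, 0, -0.03], [0, 0, -0.06], [0, 0, -0.09], [-0.014, -0.028, -0.1], [-0.03, -0.062, -0.1], [-0.047, -0.096, -0.1], [-0.064, -0.131, -0.1], [-0.08, -0.165, -0.1], [-0.098, -0.202, -0.1], [-0.116, -0.238, -0.1]], "spin": [0, 0, 0, 0, 0, 0, 0, 0, 0, 0], "grip": [0, 0, 0, 0, 0, 0, 0, 0, 0, 0]}}

```text
t: 5.18
tcp_pos: [502.7, 29.2, 168.4]
orientation: [-3.141, -0.0, 2.689]
ft_force: [0.6, 0.5, 0.0]
width: 6.6
finger_force: 49.5
```

>>> {"fn": "drive_tool", "kwargs": {"offset": [[0, 0, 0], [0, 0, 0], [0, 0, 0], [0, 0, 0], [0, 0, 0], [0, 0, 0], [0, 0, 0], [0, 0, 0], [0, 0, 0], [0, 0, 0]], "spin": [0, 0, 0, 0, 0, 0, 0, 0, 0, 0], "grip": [0, 0, 0, 0, 0, 0, 0, 0, 0, 0]}}

```text
t: 6.02
tcp_pos: [503.5, 31.1, 168.3]
orientation: [-3.142, -0.0, 2.688]
ft_force: [0.3, 0.5, -0.7]
width: 7.0
finger_force: 49.4
```

```bash
python3 - <<'E'
from h import *
c=read_camera("wrist"); s=state(); print(s["t"],s["tcp_pos"],s["width"],s["orientation"])
for dz in(-58,-12,0,12): print(dz,proj(c,s["tcp_pos"]+np.array([0,0,dz])))
print(proj(c,[506,31,75]))
save(c,"w4.png",(160,320,220,420),4)
E
```

```text
6.0667 [503.46850005  31.04435716 168.31561816] 6.820448605556466 [-3.14155577e+00 -2.88859290e-05  2.68809450e+00]
-58 [223.23401779 321.39396274]
-12 [258.15383348 321.63922461]
0 [270.71085278 321.72741975]
12 [285.40135649 321.83059957]
[207.8202966  322.54087091]
```

View pics/w4.png

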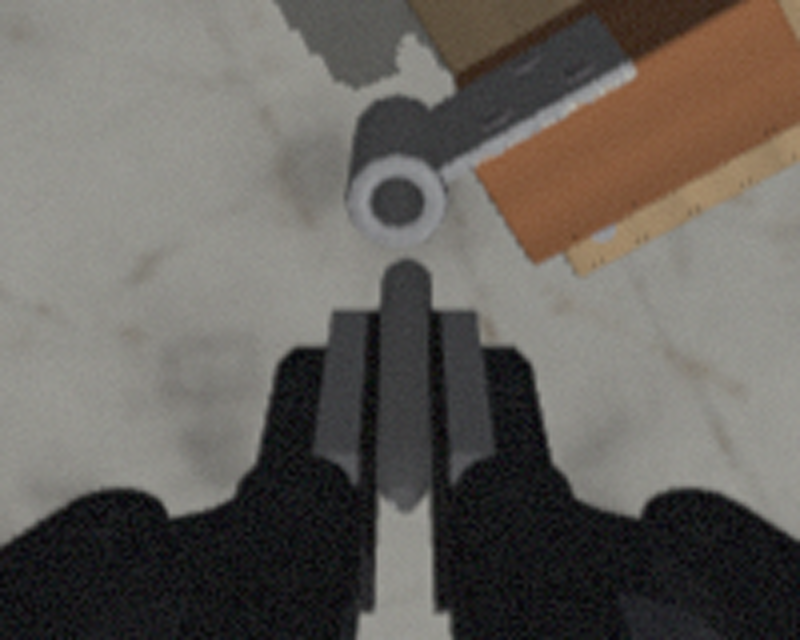

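The pin is held straight: its lower end is at crop (407,268), its top at (407,505) and the bore mouth at (397,201).

```bash
cat >> h.py <<'E'
def px(x,y,r0,c0,s): return (r0+(y+.5)/s-.5,c0+(x+.5)/s-.5)
E
python3 - <<'E'
from h import *
c=read_camera("wrist"); s=state(); T=np.array(s["tcp_pos"]);print(T)
m=atz(c,px(397,201,160,220,4),75)
# mean tip line: pin end pixel for z candidates
for z in(109,111,113): print(z,atz(c,px(407,270,160,220,4),z)-T)
print("top",atz(c,px(407,503,160,220,4),T[2]+11)-T)
print("mouth",m); go([m[0],m[1],168.3])
# leaf / block edge direction: block top front edge crop (475,165)-(635,68)? z75
a,b=[atz(c,px(*q,160,220,4),75) for q in((443,170),(633,68))]; print(np.degrees(np.arctan2(-(b-a)[0],(b-a)[1])))
a,b=[atz(c,px(*q,160,220,4),75) for q in((540,263),(798,122))]; print(np.degrees(np.arctan2(-(b-a)[0],(b-a)[1])))
E
```

```text
[503.48352666  30.97399303 168.34019942]
109 [  3.3236623   -1.65778994 -59.34019942]
111 [  2.45199472  -1.2406286  -57.34019942]
113 [  1.58032714  -0.82346726 -55.34019942]
top [ 0.55193757 -0.53955072 11.        ]
mouth [506.3324371   27.32276633  75.        ]
offset [-0.0042 -0.002   0.    ] spin 0
4.022599416582422
5.657982202223351
```

>>> {"fn": "drive_tool", "kwargs": {"offset": [[-0.001, -0.001, 0.01], [-0.002, -0.002, 0.02], [-0.002, -0.002, 0.026], [-0.002, -0.002, 0.026], [-0.002, -0.002, 0.026], [-0.002, -0.002, 0.026], [-0.002, -0.002, 0.026], [-0.002, -0.002, 0.026], [-0.002, -0.002, 0.026], [-0.002, -0.002, 0.026]], "spin": [0, 0, 0, 0, 0, 0, 0, 0, 0, 0], "grip": [0, 0, 0, 0, 0, 0, 0, 0, 0, 0]}}

```text
t: 6.95
tcp_pos: [504.6, 28.2, 142.6]
orientation: [3.141, 0.001, 2.688]
ft_force: [0.3, 0.6, -0.0]
width: 6.9
finger_force: 49.4
```

```bash
python3 - <<'E'
from h import *
c=read_camera("wrist"); s=state(); T=np.array(s["tcp_pos"]); print(s["t"],T,s["ft_force"])
print(proj(c,T-[0,0,58]))
a=c["color"][185:265,270:370,::-1]; A=cv2.resize(a,None,fx=5,fy=5,interpolation=cv2.INTER_CUBIC)
d=read_camera("side"); q=proj(d,[T[0],T[1],80]).astype(int); print(q)
b=d["color"][q[0]-40:q[0]+40,q[1]-30:q[1]+30,::-1]; B=cv2.resize(b,None,fx=5,fy=5,interpolation=cv2.INTER_CUBIC)
cv2.imwrite("pics/w5.png",np.hstack([A,B]))
E
```

```text
7.0 [504.5086391   28.23621665 142.56939021] [ 0.48743334  0.15148584 -0.07313004]
[222.99094119 321.4747298 ]
[197 293]
```

View pics/w5.png

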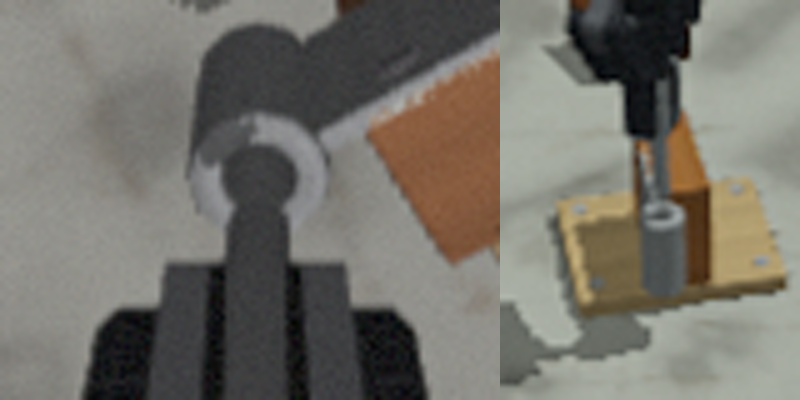

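The wrist crop shows the ring centred at about (259,177), with the pin in line from (259,205) down. The side crop shows the pin just above the bore. I'll read the gray values for the along-camera direction.

```bash
python3 - <<'E'
from h import *
ims=[]
for i in range(4): c=read_camera("wrist"); ims.append(cv2.cvtColor(c["color"],cv2.COLOR_RGB2GRAY).astype(float))
g=np.mean(ims,0); print("     ",*range(306,338))
for r in range(205,242): print(r,*[f"{int(v):3d}" for v in g[r,306:338]])
E
```

```text
306 307 308 309 310 311 312 313 314 315 316 317 318 319 320 321 322 323 324 325 326 327 328 329 330 331 332 333 334 335 336 337
205 120 124 121  72  54  57  58  57  60  62  59  62  63  62  62  61  63  63  61  62  62  60  64  59  57  58  55  60  58  60  60  61
206 119 123 118  70  54  56  58  58  61  62  63  61  61  61  63  62  63  63  62  62  59  62  61  58  60  58  57  57  59  60  61  58
207 120 122 110  67  52  55  58  58  60  59  61  62  62  66  75  83  80  74  66  64  62  61  59  59  59  57  58  57  59  59  59  59
208 118 118 105  64  55  58  57  57  62  64  66  70  87  96 106 118 116 110  99  94  84  78  70  62  61  61  58  59  62  58  56  62
209 117 120  99  64  56  54  57  59  68  75  78  85 100 113 115 133 140 137 130 130 120 113 106  84  66  60  57  59  57  59  69  86
210 117 118  87  61  54  56  59  67  81  86  85  86  89  89  91 127 140 140 138 140 140 142 137 119  91  65  56  58  63  81 105 122
211 117 118  85  59  53  56  67  78  84  85  86  85  84  82  87 121 141 141 139 143 144 141 141 140 123  92  65  72 101 121 137 141
212 119 120  81  54  57  67  77  83  83  86  84 
[... 3211 characters left out ...]
 121 131 135 133 133 135 133 135 134 133
237 106 105 104 104 103  99  95  91  73  55  55  58  60  61  63  59  62  60  61  57  54  47  79  91 101 103 105 103 103 102 102 102
238  62  63  62  64  61  58  38  35  32  51  56  60  60  58  61  60  59  59  58  58  54  32  32  35  51  63  65  63  65  63  64  65
239  60  62  62  62  65  52  26  17  22  51  57  58  61  61  60  60  61  59  59  57  55  28  16  24  49  60  62  59  62  60  60  61
240  62  62  62  62  61  54  24  13  24  50  56  60  60  62  59  60  59  62  59  62  55  26  15  17  47  61  63  64  63  62  61  61
241  61  65  60  65  63  50  27  21  20  51  58  58  59  60  59  61  61  61  59  60  56  29  14  22  42  61  65  63  62  61  64  62
```

>>> {"fn": "drive_tool", "kwargs": {"offset": [[-0.0007, 0, 0.002], [-0.0007, 0, 0.004], [-0.0007, 0, 0.006], [-0.0007, 0, 0.008], [-0.0007, 0, 0.01], [-0.0007, 0, 0.012], [-0.0007, 0, 0.014], [-0.0007, 0, 0.016], [-0.0007, 0, 0.018], [-0.0007, 0, 0.018]], "spin": [0, 0, 0, 0, 0, 0, 0, 0, 0, 0], "grip": [0, 0, 0, 0, 0, 0, 0, 0, 0, 0]}}

```text
t: 8.08
tcp_pos: [504.7, 28.0, 123.7]
orientation: [-3.141, -0.001, 2.688]
ft_force: [0.3, 0.5, 0.0]
width: 7.3
finger_force: 49.4
```

>>> {"fn": "drive_tool", "kwargs": {"offset": [[0, 0, 0.003], [0, 0, 0.006], [0, 0, 0.009], [0, 0, 0.012], [0, 0, 0.014], [0, 0, 0.016], [0, 0, 0.018], [0, 0, 0.019], [0, 0, 0.02], [0, 0, 0.02]], "spin": [0, 0, 0, 0, 0, 0, 0, 0, 0, 0], "grip": [0, 0, 0, 0, 0, 0, 0, 0, 0, 0]}}

```text
t: 8.92
tcp_pos: [505.1, 27.9, 104.5]
orientation: [-3.142, -0.0, 2.688]
ft_force: [-1.6, 1.5, 1.6]
width: 6.6
finger_force: 49.7
```

>>> {"fn": "drive_tool", "kwargs": {"offset": [[0, 0, 0.001], [0, 0, 0.001], [0, 0, 0.002], [0, 0, 0.002], [0, 0, 0.003], [0, 0, 0.003], [0, 0, 0.004], [0, 0, 0.004], [0, 0, 0.004], [0, 0, 0.004]], "spin": [0, 0, 0, 0, 0, 0, 0, 0, 0, 0], "grip": [0, 0, 0, 0, 0, 0, 0, 0, 0, 0]}}

```text
t: 9.75
tcp_pos: [506.0, 27.9, 103.6]
orientation: [3.141, 0.001, 2.688]
ft_force: [-7.3, 2.2, 16.0]
width: 7.4
finger_force: 51.2
```

>>> {"fn": "drive_tool", "kwargs": {"offset": [[0, 0, -0.003], [0, 0, -0.003], [0, 0, -0.003], [0, 0, -0.003], [0, 0, -0.003], [0, 0, -0.003], [0, 0, -0.02], [0, 0, -0.05], [0, 0, -0.08], [0, 0, -0.11]], "spin": [0, 0, 0, 0, 0, 0, 0, 0, 0, 0], "grip": [0, 0.03, 0.06, 0.085, 0.085, 0.085, 0.085, 0.085, 0.085, 0.085]}}

```text
t: 10.58
tcp_pos: [504.6, 27.9, 210.9]
orientation: [-3.141, -0.001, 2.688]
ft_force: [0.5, -0.3, -0.5]
width: 85.4
finger_force: 0.0
```

```bash
python3 - <<'E'
from h import *
c=read_camera("wrist"); s=state(); T=np.array(s["tcp_pos"]); print(s["t"],T,s["orientation"],s["ft_force"])
g=c["color"]; q=[proj(c,[505,28,z]) for z in(75,115)]; print(q)
for p in cut_out("wrist","hinge_pin"):
    m=np.argwhere(p["pixels"]); print(p["score"],p["pixel"],m.min(0),m.max(0),len(m))
for p in cut_out("side","hinge_pin"):
    m=np.argwhere(p["pixels"]); print("side",p["score"],p["pixel"],m.min(0),m.max(0),len(m))
ct=read_camera("top"); print("door ctr",atz(ct,(225,396.5),120),"knuckle",atz(ct,(234.3,383.7),108))
E
```

```text
10.6333 [508.41807157  27.48313835 218.51244107] [3.1382822  0.01084045 2.68803554] [ 2.25334764 -0.28691083  4.41501595]
[array([189.80371754, 321.57226735]), array([204.5211085 , 321.72175214])]
0.5 [199.2, 319.7] [187 316] [207 327] 211
door ctr [ 498.43684837 -220.83061275  120.        ] knuckle [ 471.18072194 -185.39697655  108.        ]
```

```bash
python3 - <<'E'
from h import *
s=state(); print(s["tcp_pos"]); go([500,-205,230],np.radians(21))
E
```

```text
[505.56558119  27.80618753 211.20064868]
offset [-0.0971 -0.2117 -0.0187] spin 43.0
```

>>> {"fn": "drive_tool", "kwargs": {"offset": [[-0.01, -0.022, -0.01], [-0.025, -0.053, -0.019], [-0.037, -0.08, -0.019], [-0.049, -0.106, -0.019], [-0.061, -0.133, -0.019], [-0.073, -0.159, -0.019], [-0.085, -0.186, -0.019], [-0.092, -0.2, -0.019], [-0.097, -0.212, -0.019], [-0.097, -0.212, -0.019]], "spin": [5, 10, 15, 20, 25, 30, 35, 39, 43, 43], "grip": [0.085, 0.085, 0.085, 0.085, 0.085, 0.085, 0.085, 0.085, 0.085, 0.085]}}

```text
t: 11.62
tcp_pos: [498.2, -206.9, 226.9]
orientation: [-3.139, -0.003, 1.933]
ft_force: [-0.7, 0.1, 0.2]
width: 85.2
finger_force: 0.0
```

>>> {"fn": "drive_tool", "kwargs": {"offset": [[0, 0, 0], [0, 0, 0], [0, 0, 0], [0, 0, 0], [0, 0, 0], [0, 0, 0], [0, 0, 0], [0, 0, 0], [0, 0, 0], [0, 0, 0]], "spin": [0, 0, 0, 0, 0, 0, 0, 0, 0, 0], "grip": [0.085, 0.085, 0.085, 0.085, 0.085, 0.085, 0.085, 0.085, 0.085, 0.085]}}

```text
t: 12.45
tcp_pos: [499.3, -205.1, 229.4]
orientation: [3.142, 0.0, 1.937]
ft_force: [-0.3, 0.1, -0.3]
width: 85.0
finger_force: 0.0
```

```bash
python3 - <<'E'
from h import *
c=read_camera("wrist"); s=state(); T=np.array(s["tcp_pos"]); print(s["t"],T,s["orientation"])
print(proj(c,[498,-217,120]))
for l in("door_part",):
  for p in cut_out("wrist",l):
    m=np.argwhere(p["pixels"]); print(l,p["score"],p["pixel"],m.min(0),m.max(0))
save(c,"w6.png",(130,330,200,450),3)
E
```

```text
12.5 [ 499.25182185 -205.17611176  229.35342378] [3.14156661e+00 1.42433554e-05 1.93727678e+00]
[209.07541931 315.49900199]
door_part 0.88 [287.5, 257.8] [236 213] [339 281]
door_part 0.79 [294.5, 353.4] [247 320] [342 393]
door_part 0.74 [193.7, 313.5] [143 289] [242 333]
```

View pics/w6.png

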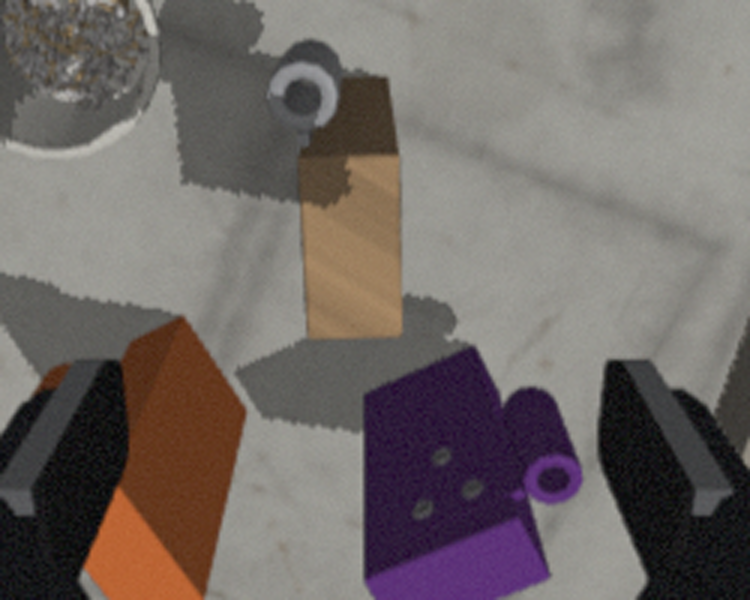

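The pale top face has corners at (300,156), (399,153), (403,335) and (308,339), with the knuckle ring at (304,92) on its far (+y) end. The purple and orange parts are clear of it.

```bash
python3 - <<'E'
from h import *
c=read_camera("wrist")
C=[atz(c,px(*q,130,200,3),120) for q in((300,156),(399,153),(403,335),(308,339))]
for q in C: print(np.round(q,1))
ctr=np.mean(C,0); y=(C[0]+C[1]-C[2]-C[3])/2; yaw=np.arctan2(-y[0],y[1])
print(ctr,np.linalg.norm(y),np.linalg.norm(C[1]-C[0]),np.linalg.norm(C[2]-C[3]),np.degrees(yaw))
k=atz(c,px(304,92,130,200,3),108); R=Ro.from_euler("z",yaw).as_matrix(); print("knuckle",k,"pred",ctr+R@[-13.5,45,0])
go([ctr[0],ctr[1],145],yaw)
E
```

```text
[ 476.  -197.9  120. ]
[ 502.5 -186.7  120. ]
[ 525.7 -241.3  120. ]
[ 498.4 -253.3  120. ]
[ 500.66802589 -219.82994494  120.        ] 59.56095000645333 28.742117790100213 29.8042641201291 22.51512041121498
knuckle [ 470.86638051 -182.4253746   108.        ] pred [ 470.96529058 -183.42942962  120.        ]
offset [-0.0142 -0.0039  0.0843] spin -1.5
```

>>> {"fn": "drive_tool", "kwargs": {"offset": [[-0.007, -0.002, 0.01], [-0.014, -0.004, 0.03], [-0.014, -0.004, 0.05], [-0.014, -0.004, 0.065], [-0.014, -0.004, 0.08], [-0.014, -0.004, 0.095], [-0.014, -0.004, 0.11], [-0.014, -0.004, 0.123], [-0.014, -0.004, 0.123], [-0.014, -0.004, 0.123]], "spin": [-0.7, -1.5, -1.5, -1.5, -1.5, -1.5, -1.5, -1.5, -1.5, -1.5], "grip": [0.085, 0.085, 0.085, 0.085, 0.085, 0.085, 0.085, 0.085, 0.085, 0.085]}}

```text
t: 13.43
tcp_pos: [499.9, -219.5, 105.2]
orientation: [-3.14, -0.002, 1.963]
ft_force: [0.0, -0.9, 0.6]
width: 84.9
finger_force: 0.0
```

>>> {"fn": "drive_tool", "kwargs": {"offset": [[0, 0, 0], [0, 0, 0], [0, 0, 0], [0, 0, 0], [0, 0, 0], [0, 0, 0], [0, 0, 0], [0, 0, 0], [0, 0, 0], [0, 0, 0]], "spin": [0, 0, 0, 0, 0, 0, 0, 0, 0, 0], "grip": [0.07, 0.06, 0.05, 0.042, 0.036, 0.03, 0.025, 0.025, 0.025, 0.025], "grip_force": 80}}

```text
t: 14.27
tcp_pos: [501.0, -219.8, 107.0]
orientation: [3.141, 0.001, 1.963]
ft_force: [0.4, 1.2, 4.0]
width: 29.3
finger_force: 79.4
```

```bash
python3 - <<'E'
from h import *
s=state(); print({k:np.round(s[k],3) for k in("t","tcp_pos","orientation","ft_force","width","finger_force","joint_pos")})
E
```

```text
{'t': np.float64(14.267), 'tcp_pos': array([ 501.036, -219.842,  106.98 ]), 'orientation': array([3.141e+00, 1.000e-03, 1.963e+00]), 'ft_force': array([0.368, 1.165, 4.03 ]), 'width': np.float64(29.32), 'finger_force': np.float64(79.428), 'joint_pos': array([-0.599,  0.172,  1.997,  0.   ,  0.971, -0.992])}
```

>>> {"fn": "drive_tool", "kwargs": {"offset": [[0, 0, -0.02], [0, 0, -0.05], [0, 0, -0.08], [0.018, 0.01, -0.09], [0.05, 0.027, -0.09], [0.08, 0.044, -0.09], [0.11, 0.06, -0.09], [0.14, 0.076, -0.09], [0.165, 0.09, -0.09], [0.18, 0.098, -0.09]], "spin": [0, 0, 0, 2, 5, 8, 11, 14, 16, 17.5], "grip": [0.025, 0.025, 0.025, 0.025, 0.025, 0.025, 0.025, 0.025, 0.025, 0.025]}}

```text
t: 15.1
tcp_pos: [520.8, -12.8, 194.4]
orientation: [-3.138, -0.002, 1.658]
ft_force: [-0.0, 0.6, -2.9]
width: 28.7
finger_force: 79.7
```

>>> {"fn": "drive_tool", "kwargs": {"offset": [[0, 0, 0], [0, 0, 0], [0, 0, 0], [0, 0, 0], [0, 0, 0], [0, 0, 0], [0, 0, 0], [0, 0, 0], [0, 0, 0], [0, 0, 0]], "spin": [0, 0, 0, 0, 0, 0, 0, 0, 0, 0], "grip": [0.025, 0.025, 0.025, 0.025, 0.025, 0.025, 0.025, 0.025, 0.025, 0.025]}}

```text
t: 15.93
tcp_pos: [522.2, -16.0, 196.4]
orientation: [3.142, 0.0, 1.658]
ft_force: [-0.1, 0.3, -2.8]
width: 28.7
finger_force: 79.7
```

```bash
python3 - <<'E'
from h import *
c=read_camera("wrist"); s=state(); T=np.array(s["tcp_pos"]); print(s["t"],T,s["orientation"],s["width"],s["ft_force"])
save(c,"w7.png",(60,320,200,460),3)
np.save("w7.npy",c["color"])
for X in([505.3,28,115],[505.3,28,75]): print(proj(c,X))
E
```

```text
15.9833 [522.21104299 -15.92469841 196.35342486] [3.14155419e+00 7.73863258e-06 1.65795375e+00] 28.820943537701556 [ 0.38319625 -0.19328383 -2.49945985]
[153.01466598 304.09887489]
[144.47091156 306.66487907]
```

View pics/w7.png

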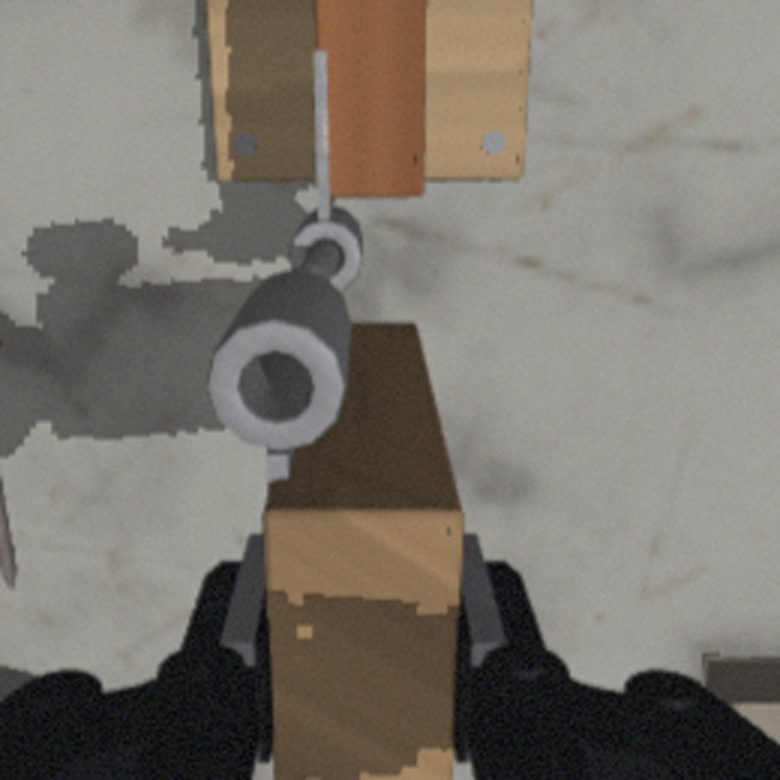

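The view shows the jamb ring at about (328,253) with the pin standing in it, under the door knuckle ring at (277,384). The door's top edge runs (266,509)–(460,509), and the jamb block's back edge runs (424,0)–(424,195).

```bash
python3 - <<'E'
from h import *
c=read_camera("wrist"); s=state(); T=np.array(s["tcp_pos"]); print(T)
P=lambda x,y:px(x,y,60,200,3)
def yawof(a,b,z): # b farther along +y
    d=atz(c,P(*b),z)-atz(c,P(*a),z); return np.degrees(np.arctan2(-d[0],d[1]))
print("jamb yaw:",yawof((424,195),(424,0),75),yawof((325,195),(320,52),75),yawof((523,178),(531,0),12),yawof((217,178),(208,0),12))
d=atz(c,P(523,178),12)-atz(c,P(217,180),12); print("foot front",np.degrees(np.arctan2(d[1],d[0])),np.linalg.norm(d))
d=atz(c,P(424,195),75)-atz(c,P(330,195),75); print("block end",np.degrees(np.arctan2(d[1],d[0])),np.linalg.norm(d))
u=T[2]-107
d=atz(c,P(460,509),u+120)-atz(c,P(266,509),u+120); print("door yaw",np.degrees(np.arctan2(d[1],d[0])),np.linalg.norm(d), yawof((266+10,780),(266,509),u+120),yawof((452,780),(460,509),u+120))
k=atz(c,P(277,384),u+108); m=atz(c,P(328,253),75); print("door knuckle",k,"rel",k-T,"mouth",m, "delta",(m-k)[:2])
E
```

```text
[522.21675935 -15.84876909 196.35907001]
jamb yaw: 6.371510780269058 6.217032100814452 5.922332749404663 4.741690720257965
foot front 5.369397094836677 109.11272103979356
block end 5.007079082134628 26.831380630846894
door yaw 5.013973357289348 28.438983793401487 4.75459204351332 5.646596902516055
door knuckle [504.3726663   27.36510041 197.35907001] rel [-17.84409306  43.21386949   1.        ] mouth [507.29986092  28.65301379  75.        ] delta [2.92719462 1.28791339]
```

>>> {"fn": "drive_tool", "kwargs": {"offset": [[0, 0.0015, 0.008], [0, 0.0015, 0.016], [0, 0.0015, 0.024], [0, 0.0015, 0.03], [0, 0.0015, 0.034], [0, 0.0015, 0.036], [0, 0.0015, 0.038], [0, 0.0015, 0.04], [0, 0.0015, 0.042], [0, 0.0015, 0.042]], "spin": [-0.5, -0.5, -0.5, -0.5, -0.5, -0.5, -0.5, -0.5, -0.5, -0.5], "grip": [0.025, 0.025, 0.025, 0.025, 0.025, 0.025, 0.025, 0.025, 0.025, 0.025]}}

```text
t: 16.87
tcp_pos: [523.6, -15.7, 154.1]
orientation: [-3.141, -0.0, 1.667]
ft_force: [-0.2, -0.2, -2.3]
width: 28.7
finger_force: 79.8
```

>>> {"fn": "drive_tool", "kwargs": {"offset": [[0, 0, 0.002], [0, 0, 0.004], [0, 0, 0.006], [0, 0, 0.008], [0, 0, 0.01], [0, 0, 0.012], [0, 0, 0.014], [0, 0, 0.016], [0, 0, 0.016], [0, 0, 0.016]], "spin": [0, 0, 0, 0, 0, 0, 0, 0, 0, 0], "grip": [0.025, 0.025, 0.025, 0.025, 0.025, 0.025, 0.025, 0.025, 0.025, 0.025]}}

```text
t: 17.7
tcp_pos: [523.6, -15.7, 138.1]
orientation: [-3.141, -0.0, 1.667]
ft_force: [0.6, -0.5, -3.6]
width: 28.7
finger_force: 79.8
```

>>> {"fn": "drive_tool", "kwargs": {"offset": [[0, 0, 0.003], [0, 0, 0.006], [0, 0, 0.009], [0, 0, 0.012], [0, 0, 0.014], [0, 0, 0.016], [0, 0, 0.017], [0, 0, 0.018], [0, 0, 0.018], [0, 0, 0.018]], "spin": [0, 0, 0, 0, 0, 0, 0, 0, 0, 0], "grip": [0.025, 0.025, 0.025, 0.025, 0.025, 0.025, 0.025, 0.025, 0.025, 0.025]}}

```text
t: 18.53
tcp_pos: [523.8, -15.7, 120.4]
orientation: [3.141, 0.0, 1.667]
ft_force: [0.5, -0.4, -1.7]
width: 28.9
finger_force: 79.9
```

```bash
python3 - <<'E'
from h import *
c=read_camera("wrist"); s=state(); print({k:np.round(s[k],3) for k in("t","tcp_pos","orientation","ft_force","width")})
for l in("jamb","door_part","hinge_pin"):
  for n in("wrist","side"):
    for p in cut_out(n,l):
      m=np.argwhere(p["pixels"]); print(n,l,round(p["score"],2),p["pixel"],m.min(0),m.max(0))
# straight edges in wrist pic: line segments
g=cv2.cvtColor(c["color"],cv2.COLOR_RGB2GRAY); L=cv2.createLineSegmentDetector().detect(g)[0][:,0]
for x1,y1,x2,y2 in L:
    n=np.hypot(x2-x1,y2-y1)
    if n>28 and y1<330 and 200<x1<460: 
        out=[]
        for z in(12,75,132):
            d=atz(c,(y2,x2),z)-atz(c,(y1,x1),z); out.append(round((np.degrees(np.arctan2(d[1],d[0]))+45)%90-45,1))
        print(np.round([x1,y1,x2,y2]),out)
E
```

```text
{'t': np.float64(18.583), 'tcp_pos': array([523.813, -15.748, 120.447]), 'orientation': array([3.141, 0.   , 1.667]), 'ft_force': array([ 0.406,  0.635, -3.235]), 'width': np.float64(29.04)}
wrist jamb 0.89 [60.4, 326.3] [  0 246] [166 399]
side jamb 0.6 [204.4, 292.4] [181 274] [219 319]
wrist door_part 0.87 [245.8, 315.4] [151 269] [335 353]
side door_part 0.9 [346.0, 288.3] [313 255] [384 307]
side door_part 0.56 [312.0, 363.3] [291 352] [335 369]
wrist hinge_pin 0.57 [397.5, 192.2] [391 189] [399 198]
wrist hinge_pin 0.53 [185.1, 290.8] [178 285] [188 300]
[283. 311. 284. 339.] [np.float64(3.8), np.float64(3.8), np.float64(3.8)]
[417. 280. 443. 293.] [np.float64(-22.8), np.float64(-22.8), np.float64(-22.8)]
[443. 295. 576. 399.] [np.float64(-34.3), np.float64(-34.3), np.float64(-34.3)]
[338. 168. 355. 235.] [np.float64(20.2), np.float64(20.2), np.float64(20.2)]
[289. 257. 291. 309.] [np.float64(5.5), np.float64(5.5), np.float64(5.5)]
[350. 304. 353. 236.] [np.float64(5.0), np.float64(5.0), np.float64(5.0)]
[303. 148. 301.  68.] [np.float64(5.6), np.float64(5.6), np.float64(5.6)]
[352.   4. 348. 126.] [np.float64(5.4), np.float64(5.4), np.float64(5.4)]
[247.   1. 256. 126.] [np.float64(5.5), np.float64(5.5), np.float64(5.5)]
[295.  68. 297. 128.] [np.float64(5.5), np.float64(5.5), np.float64(5.5)]
[206. 240. 174. 242.] [np.float64(10.7), np.float64(10.7), np.float64(10.7)]
[352. 230. 289. 230.] [np.float64(5.4), np.float64(5.4), np.float64(5.4)]
[297.   1. 349.   2.] [np.float64(5.0), np.float64(5.0), np.float64(5.0)]
[347. 138. 309. 138.] [np.float64(5.5), np.float64(5.5), np.float64(5.5)]
[291. 256. 334. 260.] [np.float64(-0.1), np.float64(-0.1), np.float64(-0.1)]
[297.   4. 298.  63.] [np.float64(4.4), np.float64(4.4), np.float64(4.4)]
[387. 127. 351. 127.] [np.float64(5.5), np.float64(5.5), np.float64(5.5)]
[351. 125. 387. 125.] [np.float64(5.4), np.float64(5.4), np.float64(5.4)]
```

>>> {"fn": "drive_tool", "kwargs": {"offset": [[0, 0, 0.0005], [0, 0, 0.001], [0, 0, 0.0015], [0, 0, 0.002], [0, 0, 0.0025], [0, 0, 0.003], [0, 0, 0.003], [0, 0, 0.003], [0, 0, 0.003], [0, 0, 0.003]], "spin": [0, 0, 0, 0, 0, 0, 0, 0, 0, 0], "grip": [0.025, 0.025, 0.025, 0.025, 0.025, 0.025, 0.025, 0.025, 0.025, 0.025]}}

```text
t: 19.72
tcp_pos: [523.9, -15.8, 118.7]
orientation: [-3.141, 0.0, 1.667]
ft_force: [-3.9, -1.2, 6.2]
width: 28.8
finger_force: 81.2
```

>>> {"fn": "drive_tool", "kwargs": {"offset": [[0, 0, -0.0005], [0, 0, -0.001], [0, 0, -0.001], [0, 0, -0.001], [0, 0, -0.001], [0, 0, -0.001], [0, 0, -0.001], [0, 0, -0.001], [0, 0, -0.001], [0, 0, -0.001]], "spin": [0, 0, 0, 0, 0, 0, 0, 0, 0, 0], "grip": [0.025, 0.025, 0.025, 0.025, 0.025, 0.025, 0.025, 0.025, 0.025, 0.025]}}

```text
t: 20.55
tcp_pos: [523.8, -15.8, 118.8]
orientation: [-3.142, 0.0, 1.667]
ft_force: [-3.6, -1.2, 5.7]
width: 29.0
finger_force: 80.7
```

```bash
python3 - <<'E'
from h import *
c=read_camera("wrist"); s=state(); print({k:np.round(s[k],3) for k in("t","tcp_pos","orientation","ft_force","ft_torque","width")})
g=cv2.cvtColor(c["color"],cv2.COLOR_RGB2GRAY); L=cv2.createLineSegmentDetector().detect(g)[0][:,0]
for x1,y1,x2,y2 in L:
    if np.hypot(x2-x1,y2-y1)>28 and y1<330 and 240<x1<400:
        d=atz(c,(y2,x2),75)-atz(c,(y1,x1),75); print(np.round([x1,y1,x2,y2]),round((np.degrees(np.arctan2(d[1],d[0]))+45)%90-45,1))
E
```

```text
{'t': np.float64(20.6), 'tcp_pos': array([523.821, -15.83 , 118.77 ]), 'orientation': array([-3.142,  0.   ,  1.667]), 'ft_force': array([-2.485, -1.414,  5.439]), 'ft_torque': array([0.12 , 0.74 , 0.148]), 'width': np.float64(28.912)}
[283. 307. 284. 339.] 3.2
[338. 167. 355. 235.] 20.1
[289. 257. 291. 308.] 5.6
[295.  67. 296. 128.] 5.4
[246.   1. 255. 126.] 5.5
[352.   3. 348. 126.] 5.4
[344. 138. 309. 138.] 5.2
[350. 306. 351. 276.] 6.0
[352. 230. 289. 230.] 5.4
[302. 257. 337. 260.] -0.3
[297.   1. 348.   1.] 5.1
[387. 127. 351. 127.] 5.5
[297.   3. 297.  63.] 4.6
[351. 125. 387. 125.] 5.5
```

The knuckles have met: contact force is steady at a TCP height of 118.8 mm, against 119 expected. The door is parallel to the jamb (5.4° vs 5.5°), upright and still gripped.

```bash
python3 -c "
from workcell import *
print(finish_job())"
```

```text
the job is handed in; nothing more can be done
None
```

The hinge pin is home in the jamb bore, and the door part is threaded over it until the knuckles met. It is upright, opened flat and still gripped; I handed the job in at about 20.6 s of the 62 s allowed.

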